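# Draw the dish tray out from under the wire shelf

### The arm

A 6-joint arm with a two-finger parallel gripper is mounted at the origin on the work surface. World frame = base frame: x ahead of the robot, y to its left, z up, the work surface at z = 0. Lengths are in m, angles in rad, forces in N, time in s.
With the tool pointing down it reaches from about 0.3 to 0.775 m from the base axis. Payload 14.6 kg.
Tool frame: the origin (TCP) lies midway between the tips of the shut fingers; the grasp point (between the pads) lies 19 mm behind it (ctrl.pinch_z is the distance from the TCP to the grasp point, in m); z points along the fingers, y is the line along which they close (so a half turn about z gives the same grasp; the last joint's range is limited). The gripper opens to 94 mm and grips with 3 to 60 N. Pads are 16 mm wide; open, the fingers measure 119 mm over their backs; the gripper's body (75 mm by 177 mm) begins 78 mm behind the grasp point.
Start: joints at [1.237, 0.3, 1.521, -0, 1.321, -0.067], TCP at [0.145, 0.531, 0.205] pointing down, gripper open.
Joint ranges: [-3.03, 3.03], [-0.79, 2.21], [0.23, 2.52], [-1.04, 4.18], [0, 3.07], [-2.55, 2.55]. Speed limits (rad/s): [2.22, 2.22, 2.57, 3.14, 3.14, 3.14].

### API

Orientations are given as [roll, pitch, yaw] about the fixed x, y, z axes, in that order (R = Rz(yaw) Ry(pitch) Rx(roll)).
In Python, from station import ctrl gives the robot as it stands.
- The arm moves only by the tool jog_arm, never from a script. Its argument "motion" is a list of rows, each a list of 7 numbers: the shift along the tool's x, y, z in m, then the turn, a rotation vector about the tool's x, y, z in rad, then the opening, from -1 (shut) to 1 (fully open). In form: [[tx, ty, tz, rx, ry, rz, gripper], ...]. A call has 1 to 5 rows; each row shifts and turns the commanded pose from where the row before left it, along the tool's axes as they then stand; what a row does not reach is not made up. A row lasts 1/10 s, in which the tool goes at most 50 mm and 8.59 degrees, less where a joint would pass 70% of its speed; a pose out of reach is approached as far as the arm can. A call is refused whole if a number of a shift passes 0.05 or a number of a turn 0.15, either way. A call with a gripper value outside its range is refused whole. The fingers move at their own pace and stop on an object; "squeeze" is the grip in N (left out, the last holds). Time passes only in rows, so rows that do not move let the fingers close. It gives the time, the measured TCP pose, the force, the opening and the grip force at its end, in the units of the state.
- ctrl.get_obs(): the state, without advancing time (a new reading comes with each control period).
- ctrl.camera(name): name is "scene" or "top" or "wrist"; returns the picture (400x640x3 uint8, red, green, blue); there is no depth.
- ctrl.camera_model(name): a dict with "intrinsics" (3x3 intrinsics, pixels), "rvec" (rotation vector, rad) and "tvec" (3), from world to camera coordinates, as OpenCV has them. Camera axes: x right, y down, z forward; pixel columns grow to the right and rows downward; lengths in m; the calibration is good to about 2 mm. A picture is of the moment at which its call begins: read the wrist's pose just before it. camera_model takes no time and is no camera call; for the wrist camera it gives the pose at the moment of the call.
- ctrl.hand_in(): hands the job in; it is judged then, once.
The state is a dict: "time_s": time; "qpos": joint angles; "joint_vel": joint speeds; "tau": joint torques, N m; "ee_pos": TCP position; "eef_rot": TCP orientation; "force": force on the tool from outside, world axes, zero at the start; "moment": the same for the moment, N m; "grip_width": finger opening in m; "grip_force": force on a finger pad.
Only numpy, scipy, OpenCV 4.12 (cv2) and the standard library are available. Lean on these libraries where they do the work, as an engineer would, in place of code of your own. Each camera call takes 0.05 s, during which the arm holds its last target. There are 200 camera calls.

### The job

Hook one or both fingertips behind the raised far lip of the steel tray that holds the two lidded dishes and drag it along the bench, out towards you, until its near wall lies flat against the chrome rail. Slide it, do not lift it; keep both dishes lying flat in it and do not disturb the empty tray or anything else on the bench. Then let go and move clear.

Things in the scene. Friction and masses are not known exactly. Their poses are not given: they have to be found in the camera images.
- tray: the tray to be moved, the one that holds the two lidded dishes: stainless steel, 110 mm long (its x) by 130 mm wide (its y), walls and floor 4 mm thick, near and side walls 32 mm high, far wall higher. Loose on the bench, 0.4 to 0.8 kg loaded, slides easily. Origin: centre of the underside; x points away from the robot to the far lip, z up
- tray_lip: far wall and rolled lip of that tray, rigidly part of it: outer face of the wall at the tray's x = +55 mm, lip's outermost point at x = +61 mm, 45 mm high in all. Same origin and axes as tray
- tray_lip_mid (a point): middle of that rolled lip: centre of its round bead (8 mm diameter, 130 mm long along the tray's y), at the tray's x = +57 mm, 41 mm above the bench
- tray_near_left (a point): left (+y) end of the outer face of that tray's near wall (the tray's x = -55 mm), 16 mm above the bench
- tray_near_right (a point): right (-y) end of the outer face of that tray's near wall, 16 mm above the bench
- spare_tray: the other tray, empty, to be left alone: of the same make and axes as tray. The two stand side by side, about 200 mm between centres (a gap of about 70 mm); which one is on the left varies
- dish_a: round lidded dish, 54 mm diameter, 20 mm high, white lid, loose in the tray; origin at the centre of its underside, z up
- dish_b: second dish, the same
- rail: fixed chrome bench rail between the trays and the robot: a round bar, 24 mm diameter, 624 mm long, along its own y, axis 20 mm above the bench (top at 32 mm), on two feet. Origin on the bench below the bar's middle; x points away from the robot, so the face towards the trays is at its x = +12 mm
- rail_face (a point): middle of the rail's face towards the trays, 20 mm above the bench
- shelf: fixed white wire shelf over the trays' far end, 540 mm wide (its y), 220 mm deep (its x), underside 270 mm above the bench, front edge at its x = -110 mm. Two legs at the rear corners (x = +110, y = -270 and +270 mm), braces slanting from them to the front corners, a cross-wire between the legs 140 mm up. Origin on the bench below its middle, x away from the robot
- shelf_front (a point): middle of the underside of the shelf's front edge, 270 mm above the bench. Seen from above, the trays' far lips start about 5 to 30 mm behind this edge; the bench behind the trays is free as far as the shelf's rear
- steel_cup: bystander: small closed steel pot, 32 mm diameter, 40 mm tall, on the bench in the gap between the two trays; origin at the centre of its underside
- media_bottle: bystander: amber bottle, 56 mm diameter, 120 mm tall, on the left of the bench; origin at the centre of its underside
- jar: bystander: pale translucent jar, 70 mm diameter, 75 mm tall, on the left of the bench; origin at the centre of its underside
- steel_can: bystander: steel can, 63 mm diameter, 85 mm tall, on the right of the bench; origin at the centre of its underside
- slide_box: bystander: grey flat box, 85 x 100 x 35 mm, on the right of the bench; origin at the centre of its underside
- syringe: bystander: small lying syringe, 135 mm long, 24 mm high, on the left near the robot; origin at the centre of its underside
There are look-alikes about, which are no part of the job. What is shaped like the tray but blue or purple is not meant.

How it is judged:
By the outcome, as a careful person would: the job done as asked, in the order asked, and still so for the second after the job is handed in, with the robot touching nothing.
It also fails if it takes over 43 s, if anything falls off the work surface, if the arm or the gripper's body presses on something with over 40 N, if the wrist force passes 120 N, or if a joint passes its speed limit or range.

## Working session

There is one attempt and no reset: what is moved stays moved. The work goes in short steps, Python scripts to look and compute and a tool call to move; the robot and the scene stay as the last step left them, time stands still between calls to the robot, and variables do not carry over. Pictures are saved under pics/ and viewed, at most 10 in all, crops included, and the job is handed in when it is done.

Besides the shell and the picture viewer there is one more tool, called after ">>>" as name([rows], argument=value, ...), one row to a line, values as JSON. jog_arm: Moves the arm, as the interface text tells. Its arguments: {"type":"object","properties":{"motion":{"type":"array"},"squeeze":{"type":"number"}},"required":["motion"]}

```bash
mkdir -p pics; ls; cat > h.py <<'E'
import numpy as np, cv2
from station import ctrl
def snap(n,f): 
    m=ctrl.camera_model(n); im=ctrl.camera(n); cv2.imwrite('pics/'+f,im[:,:,::-1]); return m,im
def ray(m,uv,z):
    K=np.array(m['intrinsics']);R=cv2.Rodrigues(np.array(m['rvec'],float))[0];t=np.array(m['tvec'],float).ravel()
    c=-R.T@t; d=R.T@np.linalg.inv(K)@np.array([*uv,1.]); return c+d*(z-c[2])/d[2]
def proj(m,p):
    return cv2.projectPoints(np.array(p,float).reshape(-1,3),np.array(m['rvec'],float),np.array(m['tvec'],float),np.array(m['intrinsics'],float),None)[0].reshape(-1,2)
def crop(im,f,x0,y0,x1,y1,s):
    cv2.imwrite('pics/'+f,cv2.resize(im[y0:y1,x0:x1,::-1],None,fx=s,fy=s,interpolation=cv2.INTER_CUBIC))
E
python3 - <<'E'
from h import *
import pickle
o=ctrl.get_obs();print(o['time_s'],o['ee_pos'],o['eef_rot'])
for n in('scene','top'):
    m,im=snap(n,n+'0.png');pickle.dump((m,im),open(n+'.pkl','wb'));R=cv2.Rodrigues(np.array(m['rvec'],float))[0];print(n,-R.T@np.ravel(m['tvec']),R[2])
E
```

```text
pics
0.0 [0.14493231 0.53029533 0.2048889 ] [-3.14046575e+00 -8.80357090e-05  2.87476238e+00]
scene [ 1.26730869 -0.47873355  0.74284489] [-0.72270849  0.44122855 -0.53198666]
top [ 4.31670213e-01 -6.40746211e-04  1.43271391e+00] [ 0.06697773 -0.01410125 -0.99765482]
```

View pics/scene0.png

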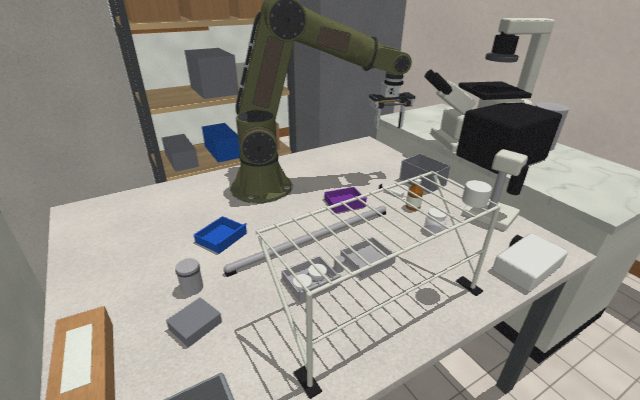

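View pics/top0.png

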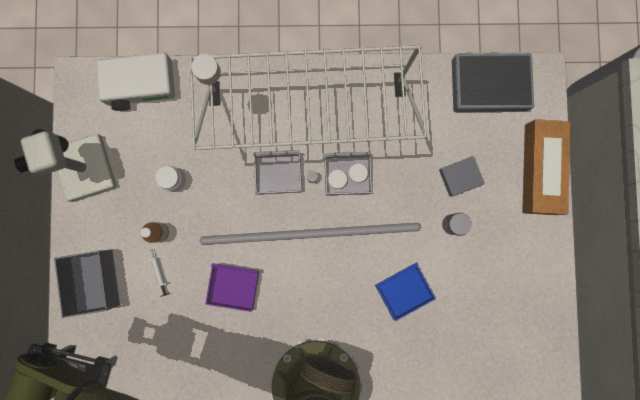

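The scene view shows the arm raised at upper left and the wire shelf over both trays. In the top view, the candidates are the tray with two white-lidded dishes at (348,174), the empty tray at (278,174), the blue tray at (405,292) and the purple tray at (233,288). I choose (348,174). The cup is at (313,177), and the rail runs from (204,240) to (418,227). Next is a close crop of the chosen tray.

```bash
python3 - <<'E'
from h import *
import pickle
m,im=pickle.load(open('top.pkl','rb'));crop(im,'topc.png',250,125,400,250,5)
E
```

```text
(no output)
```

View pics/topc.png

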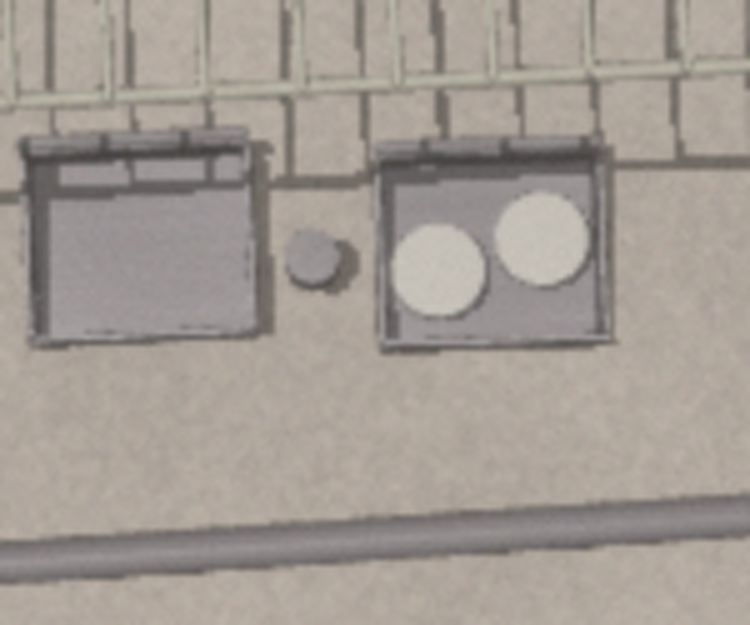

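The crop confirms the choice: two white lids in the right-hand tray. In crop pixels its lip runs (376,150)–(605,147), its near edge runs (382,350)–(613,342), the cup is at (313,258), and the rail axis runs (0,561)–(750,516).

```bash
python3 - <<'E'
from h import *
import pickle
m,im=pickle.load(open('top.pkl','rb'))
f=lambda n,x,y,z:print(n,np.round(ray(m,(x/5+250-.4,y/5+125-.4),z),4))
f('lipL',375,152,.041);f('lipR',606,148,.041);f('nearL',381,349,.032);f('nearR',613,342,.032)
f('outL',375,225,.032)
f('rail0',0,561,.02);f('rail1',750,516,.02);f('rail top edge',375,522,.024);f('cup',313,258,.04);f('spare lip L',22,147,.041);f('spare lip R',248,135,.041)
f('dishA',438,270,.024);f('dishB',542,238,.024)
f('shelf0',0,102,.27);f('shelf1',750,66,.27)
f('railend L',(202-250)*5,(240-125)*5,.02);f('railend R',(420-250)*5,(227-125)*5,.02)
E
```

```text
lipL [ 0.642  -0.0338  0.041 ]
lipR [ 0.6426 -0.1639  0.041 ]
nearL [ 0.5316 -0.0357  0.032 ]
nearR [ 0.5337 -0.1666  0.032 ]
outL [ 0.6019 -0.0334  0.032 ]
rail0 [0.4157 0.1805 0.02  ]
rail1 [ 0.4348 -0.2435  0.02  ]
rail top edge [ 0.4345 -0.031   0.024 ]
cup [0.5827 0.0018 0.04  ]
spare lip L [0.6474 0.1643 0.041 ]
spare lip R [0.6526 0.0374 0.041 ]
dishA [ 0.5767 -0.069   0.024 ]
dishB [ 0.5941 -0.1284  0.024 ]
shelf0 [0.6334 0.1473 0.27  ]
shelf1 [ 0.646  -0.2059  0.27  ]
railend L [0.4099 0.3153 0.02  ]
railend R [ 0.4373 -0.3004  0.02  ]
```

```bash
cat >> h.py <<'E'
from scipy.spatial.transform import Rotation as Ro
def tgt(psi,t): return Ro.from_euler('z',psi)*Ro.from_euler('y',np.pi-t)
def pose():
    o=ctrl.get_obs(); return np.array(o['ee_pos']),Ro.from_euler('xyz',o['eef_rot'])
def plan(p,psi,t,p0=None,R0=None):
    if p0 is None: p0,R0=pose()
    T=tgt(psi,t); print('shift(tool)',np.round(R0.inv().apply(np.array(p)-p0),4),'turn',np.round((R0.inv()*T).as_rotvec(),4))
E
python3 - <<'E'
from h import *
p0,R0=pose();m=ctrl.camera_model('wrist');R=cv2.Rodrigues(np.array(m['rvec'],float))[0]
c=-R.T@np.ravel(m['tvec']);print('cam in tool',R0.inv().apply(c-p0),'dir',R0.inv().apply(R[2]))
plan([.5,-.1,.2],.01,0)
plan([.5,-.1,.2],.01,.52,np.array([.5,-.1,.2]),tgt(.01,0))
E
```

```text
cam in tool [ 0.07408072 -0.00028583 -0.17864824] dir [-2.54004778e-01 -6.53833540e-04  9.67202743e-01]
shift(tool) [-0.5087 -0.5144  0.0054] turn [-1.000e-03 -2.000e-04 -2.768e-01]
shift(tool) [0. 0. 0.] turn [ 0.   -0.52  0.  ]
```

>>> jog_arm([
  [-0.034, -0.034, 0, 0, 0, 0, 0.5],
  [-0.034, -0.034, 0, 0, 0, 0, 0.5],
  [-0.034, -0.034, 0, 0, 0, 0, 0.5],
  [-0.034, -0.034, 0, 0, 0, 0, 0.5],
  [-0.034, -0.034, 0, 0, 0, 0, 0.5],
])

```text
time_s: 0.6
ee_pos: [0.2645, 0.3199, 0.2053]
eef_rot: [-3.141, -0.0, 2.875]
force: [1.1, 0.2, 0.7]
grip_width: 0.0706
grip_force: 0.0
```

>>> jog_arm([
  [-0.034, -0.034, 0, 0, 0, 0, 0.5],
  [-0.034, -0.034, 0, 0, 0, 0, 0.5],
  [-0.034, -0.034, 0, 0, 0, 0, 0.5],
  [-0.034, -0.034, 0, 0, 0, 0, 0.5],
  [-0.034, -0.034, 0, 0, 0, 0, 0.5],
])

```text
time_s: 1.1
ee_pos: [0.3838, 0.111, 0.2055]
eef_rot: [3.141, 0.0, 2.875]
force: [0.3, 1.0, -0.1]
grip_width: 0.0708
grip_force: 0.0
```

>>> jog_arm([
  [-0.034, -0.034, 0, 0, 0, 0, 0.5],
  [-0.034, -0.034, 0, 0, 0, 0, 0.5],
  [-0.034, -0.034, 0, 0, 0, 0, 0.5],
  [-0.034, -0.034, 0, 0, 0, 0, 0.5],
  [-0.034, -0.034, 0, 0, 0, 0, 0.5],
])

```text
time_s: 1.6
ee_pos: [0.503, -0.0979, 0.2052]
eef_rot: [3.142, -0.0, 2.874]
force: [1.2, -0.1, 0.4]
grip_width: 0.0705
grip_force: 0.0
```

>>> jog_arm([
  [0, 0, 0, 0, 0, -0.138, 0.5],
  [0, 0, 0, 0, 0, -0.138, 0.5],
  [0, 0, 0, 0, -0.13, 0, 0.5],
  [0, 0, 0, 0, -0.13, 0, 0.5],
  [0, 0, 0, 0, -0.13, 0, 0.5],
])

```text
time_s: 2.1
ee_pos: [0.5025, -0.096, 0.2056]
eef_rot: [-3.141, 0.395, -3.133]
force: [-0.1, 0.1, 0.2]
grip_width: 0.0705
grip_force: 0.0
```

>>> jog_arm([
  [0, 0, 0, 0, -0.13, 0, 0.5],
  [0, 0, 0, 0, 0, 0, 0.5],
  [0, 0, 0, 0, 0, 0, 0.5],
])

```text
time_s: 2.4
ee_pos: [0.5024, -0.096, 0.2058]
eef_rot: [3.142, 0.518, -3.133]
force: [-0.2, -0.2, 0.6]
grip_width: 0.0706
grip_force: 0.0
```

```bash
python3 - <<'E'
from h import *
import pickle
o=ctrl.get_obs();print(o['qpos'],o['force'],o['moment'])
m,im=snap('wrist','w1.png');pickle.dump((m,im),open('w1.pkl','wb'))
plan([.60,-.1,.13],.01,.52);plan([.69,-.1,.08],.01,.52);plan([.69,-.1,.015],.01,.52)
E
```

```text
[-0.35423601 -0.04979475  2.00053339  0.27007037  0.71977457 -2.0949238 ] [-0.17674459 -0.18666633  0.56170453] [0.04545112 0.20528336 0.03395564]
shift(tool) [-0.0467 -0.0049  0.1141] turn [-0.0004 -0.0018 -0.0006]
shift(tool) [-0.1001 -0.0057  0.2021] turn [-0.0004 -0.0018 -0.0006]
shift(tool) [-0.0679 -0.0057  0.2585] turn [-0.0004 -0.0018 -0.0006]
```

View pics/w1.png

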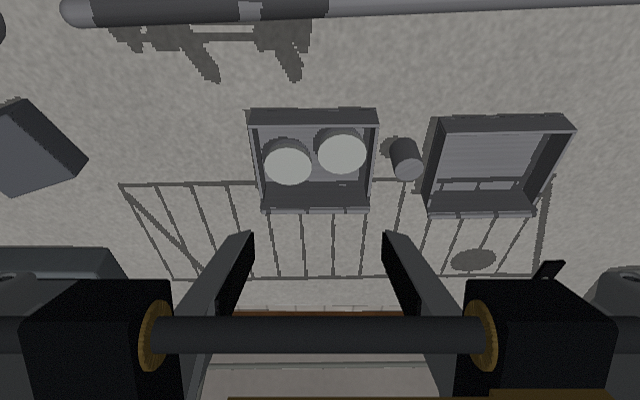

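The wrist view shows the tray with the dishes ahead of the fingers: near edge (248,108)–(378,108), lip (262,211)–(370,210), cup (405,158). Both open fingers are free. I'll cross-check these points.

```bash
python3 - <<'E'
from h import *
import pickle
m,im=pickle.load(open('w1.pkl','rb'))
for n,u,v,z in(('lipR',262,210,.041),('lipL',371,209,.041),('nearR',247,108,.032),('nearL',378,107,.032),('cup',409,175,.04),('railfaceA',100,25,.02),('railfaceB',600,7,.02)):print(n,np.round(ray(m,(u,v),z),4))
E
```

```text
lipR [ 0.6454 -0.1609  0.041 ]
lipL [ 0.6426 -0.0323  0.041 ]
nearR [ 0.5163 -0.1627  0.032 ]
nearL [ 0.5142 -0.0396  0.032 ]
cup [0.5906 0.0027 0.04  ]
railfaceA [ 0.4479 -0.2764  0.02  ]
railfaceB [0.431  0.1282 0.02  ]
```

>>> jog_arm([
  [-0.0155, -0.001, 0.038, 0, 0, 0, 0.5],
  [-0.0155, -0.001, 0.038, 0, 0, 0, 0.5],
  [-0.0155, -0.001, 0.038, 0, 0, 0, 0.5],
  [-0.018, 0, 0.03, 0, 0, 0, 0.5],
  [-0.018, 0, 0.03, 0, 0, 0, 0.5],
])

```text
time_s: 2.95
ee_pos: [0.6625, -0.0969, 0.0937]
eef_rot: [3.141, 0.517, -3.132]
force: [-0.4, -0.3, 0.1]
grip_width: 0.0706
grip_force: 0.0
```

>>> jog_arm([
  [-0.0175, 0, 0.028, 0, 0, 0, 0.5],
  [0, 0, 0, 0, 0, 0, 0.5],
  [0, 0, 0, 0, 0, 0, 0.5],
])

```text
time_s: 3.25
ee_pos: [0.6899, -0.0967, 0.0788]
eef_rot: [3.141, 0.517, -3.132]
force: [-1.2, -0.8, 0.9]
grip_width: 0.0704
grip_force: 0.0
```

```bash
python3 - <<'E'
from h import *
import pickle
plan([.69,-.098,.015],.01,.52)
m,im=snap('wrist','w2.png');pickle.dump((m,im),open('w2.pkl','wb'))
m,im=snap('scene','s2.png');crop(im,'s2c.png',230,150,510,400,2.3)
E
```

```text
shift(tool) [ 0.0315 -0.0014  0.0555] turn [ 0.0005 -0.0025 -0.    ]
```

View pics/w2.png

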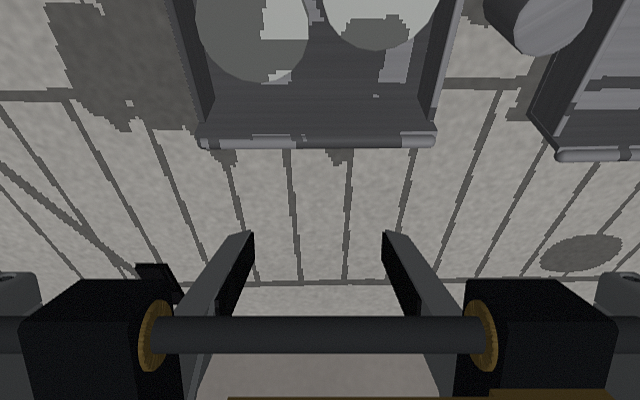

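View pics/s2c.png

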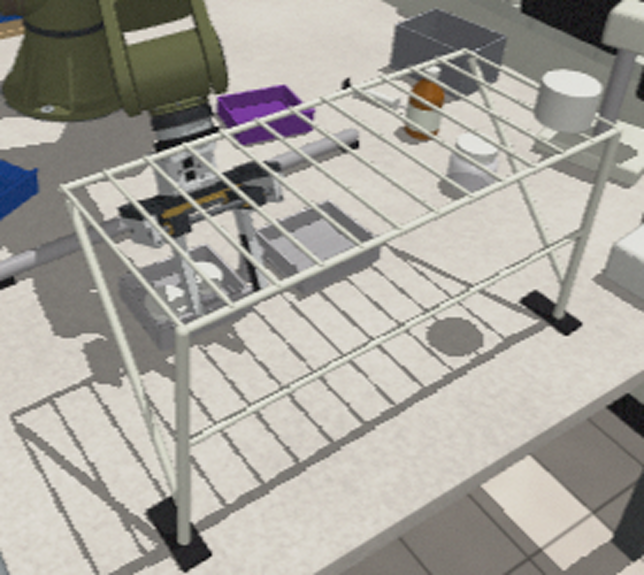

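The wrist view shows both tips beyond the lip, whose outer edge runs (198,149)–(436,147). In the scene crop the hand reaches under the shelf front and touches nothing.

```bash
python3 - <<'E'
from h import *
import pickle
m,im=pickle.load(open('w2.pkl','rb'))
for u,v in((198,149),(436,148)):print(np.round(ray(m,(u,v),.041),4))
E
```

```text
[ 0.6517 -0.1636  0.041 ]
[ 0.6497 -0.0319  0.041 ]
```

>>> jog_arm([
  [0.01, 0, 0.019, 0, 0, 0, 0.5],
  [0.01, 0, 0.019, 0, 0, 0, 0.5],
  [0.01, 0, 0.0185, 0, 0, 0, 0.5],
  [0, 0, 0, 0, 0, 0, 0.5],
  [0, 0, 0, 0, 0, 0, 0.5],
])

```text
time_s: 3.85
ee_pos: [0.6919, -0.0973, 0.0172]
eef_rot: [-3.141, 0.521, -3.132]
force: [0.1, -0.7, 0.6]
grip_width: 0.0707
grip_force: 0.0
```

>>> jog_arm([
  [0.0035, 0, -0.002, 0, 0, 0, 0.5],
  [0.0035, 0, -0.002, 0, 0, 0, 0.5],
  [0.0026, 0, -0.0015, 0, 0, 0, 0.5],
  [0.0026, 0, -0.0015, 0, 0, 0, 0.5],
  [0.0017, 0, -0.001, 0, 0, 0, 0.5],
])

```text
time_s: 4.35
ee_pos: [0.6757, -0.0975, 0.0164]
eef_rot: [-3.141, 0.521, -3.132]
force: [2.6, -1.7, -1.2]
grip_width: 0.0707
grip_force: 1.3
```

>>> jog_arm([
  [0.0026, 0, -0.0015, 0, 0, 0, 0.5],
  [0.0035, 0, -0.002, -0.0017, 0, -0.003, 0.5],
  [0.0043, 0, -0.0025, -0.0017, 0, -0.003, 0.5],
  [0.0043, 0, -0.0025, -0.0017, 0, -0.003, 0.5],
  [0.0043, 0, -0.0025, -0.0017, 0, -0.003, 0.5],
])

```text
time_s: 4.85
ee_pos: [0.6536, -0.0977, 0.0164]
eef_rot: [-3.141, 0.521, -3.118]
force: [5.3, 0.1, 2.1]
grip_width: 0.0702
grip_force: 2.6
```

>>> jog_arm([
  [0.0043, 0, -0.0025, -0.0017, 0, -0.003, 0.5],
  [0.0043, 0, -0.0025, -0.0017, 0, -0.003, 0.5],
  [0.0043, 0, -0.0025, -0.0017, 0, -0.003, 0.5],
  [0.0043, 0, -0.0025, -0.0017, 0, -0.003, 0.5],
  [0.0043, 0, -0.0025, -0.0017, 0, -0.003, 0.5],
])

```text
time_s: 5.35
ee_pos: [0.6286, -0.0984, 0.0164]
eef_rot: [-3.141, 0.52, -3.101]
force: [5.4, 0.8, 2.1]
grip_width: 0.0704
grip_force: 2.6
```

```bash
python3 - <<'E'
from h import *
import pickle
o=ctrl.get_obs();print(o['ee_pos'],o['eef_rot'],o['force'],o['moment'],o['grip_force'])
m,im=snap('wrist','w3.png');pickle.dump((m,im),open('w3.pkl','wb'))
E
```

```text
[ 0.62855127 -0.09838908  0.01637147] [-3.14131886  0.5203198  -3.10099484] [5.37588246 0.8433062  2.07127997] [ 0.08528253 -0.6636023   0.03784617] 2.63130996376276
```

View pics/w3.png

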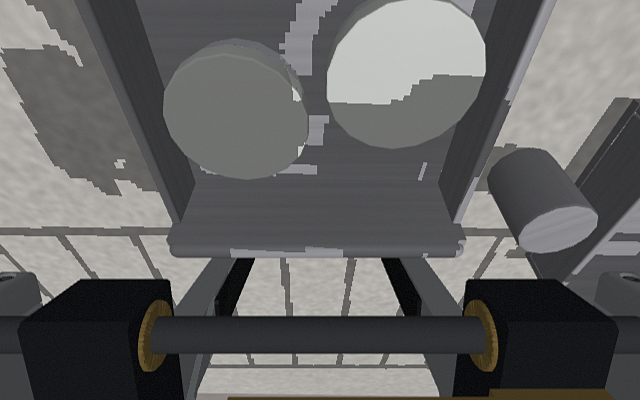

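The wrist view shows both fingers behind the lip, the lip level in the picture at row 257, both dishes flat and the cup clear. I'll keep dragging, then slow down for contact.

>>> jog_arm([
  [0.0043, 0, -0.0025, -0.0017, 0, -0.003, 0.5],
  [0.0043, 0, -0.0025, 0, 0, 0, 0.5],
  [0.0043, 0, -0.0025, 0, 0, 0, 0.5],
  [0.0043, 0, -0.0025, 0, 0, 0, 0.5],
  [0.0043, 0, -0.0025, 0, 0, 0, 0.5],
])

```text
time_s: 5.9
ee_pos: [0.6038, -0.0994, 0.0165]
eef_rot: [-3.141, 0.52, -3.098]
force: [4.8, 0.1, 2.9]
grip_width: 0.0707
grip_force: 2.6
```

>>> jog_arm([
  [0.0035, 0, -0.002, 0, 0, 0, 0.5],
  [0.0026, 0, -0.0015, 0, 0, 0, 0.5],
  [0.0017, 0, -0.001, 0, 0, 0, 0.5],
  [0.0017, 0, -0.001, 0, 0, 0, 0.5],
  [0.0017, 0, -0.001, 0, 0, 0, 0.5],
])

```text
time_s: 6.4
ee_pos: [0.591, -0.1, 0.0164]
eef_rot: [-3.141, 0.52, -3.098]
force: [4.4, 0.2, 1.3]
grip_width: 0.0707
grip_force: 2.5
```

```bash
python3 - <<'E'
from h import *
import pickle
o=ctrl.get_obs();print(o['ee_pos'],o['eef_rot'],o['force'],o['moment'],o['grip_force'])
m,im=snap('top','t3.png');pickle.dump((m,im),open('t3.pkl','wb'));crop(im,'t3c.png',290,145,400,245,6)
E
```

```text
[ 0.59095808 -0.09997819  0.01638952] [-3.14141699  0.51992334 -3.09779215] [4.36325732 0.19352909 1.34151938] [ 0.06171327 -0.56413506  0.00992764] 2.506338357925415
```

View pics/t3c.png

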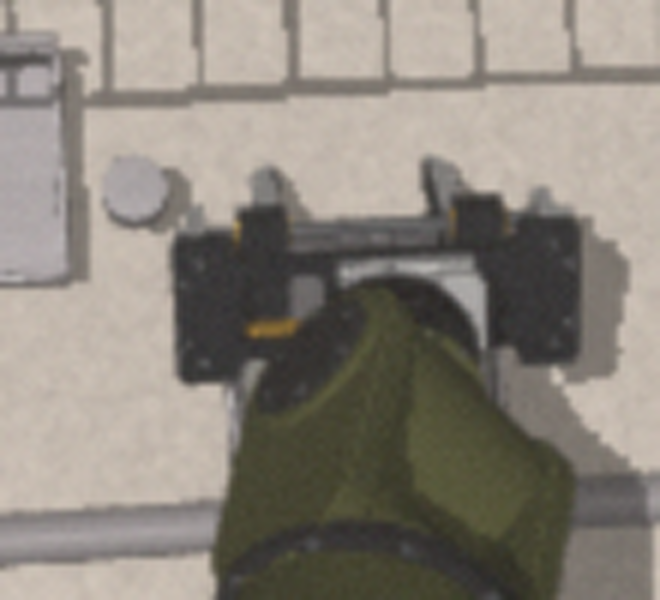

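The top crop shows the tray still short of the rail under the hand, with the cup (135,190) and the spare tray untouched. The remaining gap should be about 1 cm, so I'll creep until the force rises.

>>> jog_arm([
  [0.0013, 0, -0.0008, 0, 0, 0, 0.5],
  [0.0013, 0, -0.0008, 0, 0, 0, 0.5],
  [0.0013, 0, -0.0008, 0, 0, 0, 0.5],
  [0.0013, 0, -0.0008, 0, 0, 0, 0.5],
  [0.0013, 0, -0.0008, 0, 0, 0, 0.5],
])

```text
time_s: 6.95
ee_pos: [0.5833, -0.1002, 0.0166]
eef_rot: [3.142, 0.52, -3.098]
force: [12.9, 5.0, -0.0]
grip_width: 0.0704
grip_force: 5.9
```

>>> jog_arm([
  [0.0009, 0, -0.0005, 0, 0, 0, 0.5],
  [0, 0, 0, 0, 0, 0, 0.5],
])

```text
time_s: 7.15
ee_pos: [0.5831, -0.1001, 0.0173]
eef_rot: [-3.141, 0.521, -3.097]
force: [12.7, 3.8, -0.9]
grip_width: 0.0705
grip_force: 4.9
```

```bash
python3 - <<'E'
from h import *
o=ctrl.get_obs();print(o['ee_pos'],o['eef_rot'],o['force'],o['moment'],o['grip_force'])
E
```

```text
[ 0.58312501 -0.10012635  0.01727346] [-3.14105439  0.5214461  -3.09716266] [12.65174411  3.82524056 -0.8536045 ] [ 0.63975043 -1.39208488  0.44785965] 4.946104288101196
```

>>> jog_arm([
  [0.0009, 0, -0.0005, 0, 0, 0, 0.5],
  [0.0009, 0, -0.0005, 0, 0, 0, 0.5],
  [0, 0, 0, 0, 0, 0, 0.5],
])

```text
time_s: 7.45
ee_pos: [0.5827, -0.1002, 0.0186]
eef_rot: [-3.14, 0.525, -3.097]
force: [22.2, 8.6, 2.1]
grip_width: 0.0701
grip_force: 10.1
```

```bash
python3 - <<'E'
from h import *
import pickle
o=ctrl.get_obs();print(o['ee_pos'],o['eef_rot'],o['force'],o['moment'],o['grip_force'])
m,im=snap('wrist','w4.png');pickle.dump((m,im),open('w4.pkl','wb'))
E
```

```text
[ 0.58272729 -0.10020019  0.01864655] [-3.13996768  0.52486075 -3.09659392] [22.16568105  8.55785319  2.0814017 ] [ 1.4258115  -3.11011767  0.80424412] 10.078834891319275
```

View pics/w4.png

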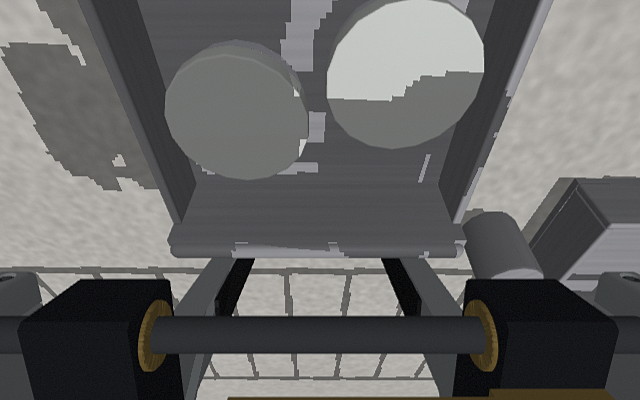

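The wrist view shows the lip square to the fingers, dishes flat and unshifted, and the cup and spare tray clear. The force says the tray is against the rail. I'll back the fingers off and rise.

>>> jog_arm([
  [-0.0026, 0, 0.0015, 0, 0, 0, 0.5],
  [-0.0052, 0, 0.003, 0, 0, 0, 0.5],
  [-0.0087, 0, 0.005, 0, 0, 0, 0.5],
  [-0.0087, 0, 0.005, 0, 0, 0, 0.5],
  [0, 0, 0, 0, 0, 0, 0.5],
])

```text
time_s: 8.0
ee_pos: [0.6098, -0.0991, 0.0162]
eef_rot: [-3.142, 0.519, -3.098]
force: [0.0, 0.0, 0.8]
grip_width: 0.0708
grip_force: 0.0
```

>>> jog_arm([
  [-0.01, 0, -0.0174, 0, 0, 0, 0.5],
  [-0.015, 0, -0.026, 0, 0, 0, 0.5],
  [-0.02, 0, -0.035, 0, 0, 0, 0.5],
  [-0.02, 0, -0.035, 0, 0, 0, 0.5],
  [-0.01, 0, -0.0174, 0, 0, 0, 0.5],
])

```text
time_s: 8.5
ee_pos: [0.6096, -0.0994, 0.1706]
eef_rot: [-3.14, 0.523, -3.097]
force: [0.5, -0.1, -0.0]
grip_width: 0.0707
grip_force: 0.0
```

>>> jog_arm([
  [0, 0.048, 0, 0, 0, 0, 0.5],
  [0, 0.048, 0, 0, 0, 0, 0.5],
  [0, 0.048, 0, 0, 0, 0, 0.5],
  [0, 0.048, 0, 0, 0, 0, 0.5],
  [0, 0.048, 0, 0, 0, 0, 0.5],
])

```text
time_s: 9.0
ee_pos: [0.598, 0.1422, 0.1669]
eef_rot: [-3.141, 0.519, -3.098]
force: [0.6, 0.4, -1.3]
grip_width: 0.0707
grip_force: 0.0
```

```bash
python3 - <<'E'
from h import *
import pickle
o=ctrl.get_obs();print(o['ee_pos'],o['eef_rot'],o['force'])
m,im=snap('top','t5.png');pickle.dump((m,im),open('t5.pkl','wb'));crop(im,'t5c.png',270,125,400,245,5)
E
```

```text
[0.59804196 0.14215772 0.16694317] [-3.14125062  0.5193487  -3.09796161] [ 0.56123327  0.439546   -1.30502557]
```

View pics/t5c.png

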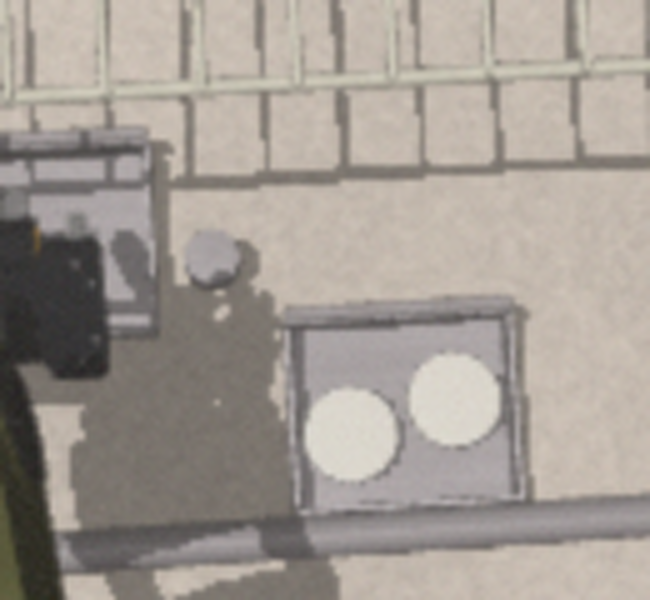

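The top crop shows the tray's near wall, (298,517)–(527,500), along the rail's far edge. Dishes are flat, and the cup (212,257) and spare tray are unmoved. I've used all my picture views, so I'll check numerically by fitting the lip and rail edges by column.

```bash
python3 - <<'E'
from h import *
import pickle
m,im=pickle.load(open('t5.pkl','rb'));g=cv2.cvtColor(im,cv2.COLOR_RGB2GRAY).astype(float)
def edge(cols,r0,r1,z,sgn):
    P=[]
    for c in cols:
        d=np.diff(g[r0:r1,c])*sgn; k=int(d.argmax()); w=np.clip(d[max(k-1,0):k+2],0,None)
        r=r0+.5+(w*np.arange(max(k-1,0),max(k-1,0)+len(w))).sum()/w.sum(); P.append(ray(m,(c,r),z)[:2])
    P=np.array(P);a=np.polyfit(P[:,1],P[:,0],1);res=P[:,0]-np.polyval(a,P[:,1])
    k=abs(res)<.003;a=np.polyfit(P[k,1],P[k,0],1);return 'x at y=-.1 %.4f yaw deg %.2f n %d rms %.4f'%(np.polyval(a,-.1),-np.degrees(np.arctan(a[0])),k.sum(),res[k].std())
print('lip far edge',edge(range(330,372),182,190,.041,-1))
print('rail near edge',edge(range(340,415),228,240,.02,1))
print('rail far edge R',edge(range(378,415),218,228,.02,-1))
for n,u,v,z in(('lipL',285/5+269.6,312/5+124.6,.041),('lipR',515/5+269.6,300/5+124.6,.041),('nearL',299/5+269.6,515/5+124.6,.032),('nearR',526/5+269.6,500/5+124.6,.032),('cup',212/5+269.6,257/5+124.6,.04),('spare lip R',147/5+269.6,135/5+124.6,.041)):print(n,np.round(ray(m,(u,v),z),4))
print(g[215:235,[335,350,365]].astype(int).T)
E
```

```text
lip far edge x at y=-.1 0.5571 yaw deg 3.00 n 4 rms 0.0001
rail near edge x at y=-.1 0.4155 yaw deg 2.86 n 75 rms 0.0005
rail far edge R x at y=-.1 0.4414 yaw deg 2.78 n 37 rms 0.0003
lipL [ 0.5517 -0.038   0.041 ]
lipR [ 0.5567 -0.1671  0.041 ]
nearL [ 0.4382 -0.0443  0.032 ]
nearR [ 0.4447 -0.1719  0.032 ]
cup [0.5833 0.0024 0.04  ]
spare lip R [0.6526 0.038  0.041 ]
[[213 214 214 215 210 162 165 170 169 171 175 169 145 118 130 141 151 161
  148 137]
 [154 161 158 166 166 166 170 168 168 168 159 146 117 130 143 151 160 150
  138 121]
 [166 167 169 171 170 172 167 167 164 142 147 120 130 143 152 157 151 138
  123 116]]
```

The tray's near face is at x=0.441 at y=-0.1, matching the rail face at 0.4414. The yaws agree to within about 0.5°, and the cup and spare tray have not moved. I'm handing in.

>>> jog_arm([
  [-0.015, 0, -0.026, 0, 0, 0, 0.5],
  [0, 0, 0, 0, 0, 0, 0.5],
  [0, 0, 0, 0, 0, 0, 0.5],
])

```text
time_s: 9.35
ee_pos: [0.5988, 0.1404, 0.1971]
eef_rot: [-3.141, 0.52, -3.098]
force: [-0.3, 0.1, -0.6]
grip_width: 0.0707
grip_force: 0.0
```

```bash
python3 -c "
from station import ctrl
print(ctrl.hand_in())"
```

```text
the job is handed in; nothing more can be done
None
```

I dragged the tray with the two dishes along the bench until its near wall lay flat against the rail, with both dishes flat and the cup and empty tray unmoved; the arm is clear and the job was handed in at about 9.4 s, with no verdict returned.

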